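# Bring the tube rack home and show its marker to the reader camera in the mirror

## Robot

A 6-joint arm with a two-finger parallel gripper is mounted at the origin on the work surface. World frame = base frame: x ahead of the robot, y to its left, z up, the work surface at z = 0. Lengths are in m, angles in rad, forces in N, time in s.
With the tool pointing down it reaches from about 0.3 to 0.95 m from the base axis. Payload 3.1 kg.
Tool frame: the origin (TCP) lies between the finger pads; the fingertips stand 11 mm ahead of it and the grasp point (between the pads) lies 8 mm behind it (tcp_to_tips is the distance from the TCP to the fingertips, in m); z points along the fingers, y is the line along which they close (so a half turn about z gives the same grasp; the last joint's range is limited). The gripper opens to 85 mm and grips with 20 to 120 N. Pads are 22 mm wide; open, the fingers measure 114 mm over their backs; the gripper's body (76 mm by 85 mm) begins 54 mm behind the grasp point. The pads swing forward as they close: fully open they stand 13 mm farther back than shut.
Start: joints at [-1.31, 0.308, 1.634, -0, 1.2, -0.07], TCP at [0.203, -0.591, 0.242] pointing down, gripper open.
Joint ranges: [-3.06, 3.06], [-0.79, 1.96], [0.05, 2.63], [-1.19, 4.34], [0.05, 2.64], [-2.94, 2.94]. Speed limits (rad/s): [2.79, 2.79, 3.14, 3.14, 3.14, 3.14].

## Interface

Orientations are given as a rotation vector (axis times angle).
In Python, from bench import state, snapshot, finish_job, tcp_to_tips gives the robot as it stands. The module is installed in compiled form; this text tells all that it offers.
- The arm moves only by the tool servo_tool, never from a script. Its argument "steps" is a list that holds one entry, the list of rows, each a list of 7 numbers: the shift along the tool's x, y, z in m, then the turn, a rotation vector about the tool's x, y, z in degrees, then the opening, from 0 (shut) to 1 (fully open). A call has 1 to 12 rows; each row is the pose to reach, as a shift and turn from the pose commanded when the call began, along the tool's axes at that moment; what a row does not reach only later rows make up. A row lasts 1/8 s, in which the tool goes at most 62.5 mm and 10.7 degrees, less where a joint would pass 70% of its speed; a pose out of reach is approached as far as the arm can. A call with a gripper value outside its range is refused whole. The fingers move at their own pace and stop on an object; the grip force is fixed at half the most. Time passes only in rows, so rows that repeat a pose let the fingers close. It gives the time, the measured TCP pose, the force, the opening and the grip force at its end, in the units of the state.
- state(): the state, without advancing time (a new reading comes with each control period).
- snapshot(name): name is "scene" or "top" or "wrist"; returns a dict with "image" (480x640x3 uint8, blue, green, red), "fx", "fy", "cx", "cy" (pixels), "k1" (the pictures are not rectified: a ray, as slopes to the right and down, at radius r is drawn at 1 + k1 r^2 times it, then the intrinsics apply), "R" (3x3) and "t" (3): a world point X has camera coordinates R X + t. Camera axes: x right, y down, z forward; pixel columns grow to the right and rows downward; lengths in m; the calibration is good to about 2 mm. A picture is of the moment at which its call begins. There is no depth.
- finish_job(): hands the job in; it is judged then, once.
The state is a dict: "clock": time; "joint_pos": joint angles; "joint_vel": joint speeds; "effort": joint torques, N m; "tcp_pos": TCP position; "tcp_rot": TCP orientation; "contact_force": force on the tool from outside, world axes, zero at the start; "ft_torque": the same for the moment, N m; "width": opening from 0.0 (shut) to 1.0 (fully open); "grasp_force": force on a finger pad.
Only numpy, scipy, OpenCV 4.12 (cv2) and the standard library are available. Lean on these libraries where they do the work, as an engineer would, in place of code of your own. Each camera call takes 0.05 s, during which the arm holds its last target. There are 200 camera calls.

## Task

Wind the handwheel clockwise until the carriage with the orange tube rack is fully home against its red stop. Then swing the sprung inspection mirror (it has a lever with a yellow pin) until the green sight line it reflects meets the blue post on the carriage, so that the reader camera sees the post in the mirror, and finish while the gripper still holds the mirror at that angle against its spring: do not let go. Leave the other things on the bench where they are.

Things in the scene. Friction and masses are not known exactly. Their poses are not given: they have to be found in the camera images.
- handwheel (a joint): Handwheel of the rack feeder: black rim, 128 mm across, lying flat (upright axis), top of rim 86 mm above the table, with an upright red crank grip. Radians; 0 to 7.0, grows clockwise seen from above; at 7.0 the carriage meets its stop. Geared to the carriage: 8 mm of travel per radian. Light friction (about 2 N at the grip); it stays where it is left.
- carriage (a joint): Slide of the feeder's carriage, a white-capped blue post and a 120 x 80 mm orange rack of yellow-capped tubes on it (tops 117 mm above the table). Metres; 0 to 0.056, grows as the carriage moves away from the robot; 0.056 is fully home, touching the red stop block at the far end. Moved only by the handwheel.
- wheel_grip (a point): Centre (half-way up) of the handwheel's red crank grip: upright plain cylinder, 18 mm across, 46 mm tall (from 86 to 132 mm above the table), free all round above the rim; circles the wheel's axis at a radius of 48 mm. It is a sleeve that spins freely on its spindle, so the gripper need not turn with it. The rack's tubes come within 70 mm of its circle on the +y side.
- wheel_axis (a point): Point on the handwheel's upright axis, at the height of the grip's centre.
- blue_post (a point): The marker: upright blue post, 28 mm across, with a white cap, on the carriage's +y side; moves with the carriage. This point is on its axis, 60 mm above the table, the height of the sight line.
- mirror: Inspection mirror, an upright 56 x 62 mm pane in a black frame turning on an upright pivot, with a flat steel lever (96 to 104 mm above the table) that runs out behind it, along its own -x, to an upright yellow pin. Origin on the pivot at table height, own x straight out of the reflecting face. It swings 0.9 rad, anticlockwise seen from above, from its rest; a spring pulls it back to rest (about 2 N at the pin there, 7 N at the far end) as soon as it is let go.
- lever_pin (a point): Centre (half-way up) of the yellow pin: upright plain cylinder, 16 mm across, 44 mm tall (106 to 150 mm above the table), a sleeve that spins freely on its spindle, free all round; circles the mirror's pivot at a radius of 90 mm.
- mirror_pivot (a point): Point on the mirror's upright pivot axis, 60 mm above the table, where the sight line is reflected.
- camera_lens (a point): Front of the lens of the black reader camera that looks level at the mirror from the far side, 60 mm above the table, 166 mm from the pivot.
- sight_point (a point): Point 200 mm from the pivot on the reflected line of sight, drawn as a thin green line (about 310 mm long) from the mirror, level, 60 mm above the table. Own x axis runs out along the line, y to its left. Turning the mirror by an angle turns this line by twice that angle, the same way. The camera sees the blue post in the mirror when this line (lengthened if need be) meets the post.
- spare_rack: Bystander: small orange rack, 60 x 110 x 50 mm, with four amber yellow-capped tubes, 86 mm high in all; origin under its centre.
- mouse: Bystander: black computer mouse, 105 x 60 x 32 mm; origin under its centre.
- swab_jar: Bystander: jar with white cap, 60 mm across, 75 mm high; origin under its centre.
- glove_box: Bystander: blue glove box, 120 x 220 x 70 mm; origin under its centre.
- steel_tray: Bystander: shallow empty steel tray, 100 x 180 x 30 mm; origin under its centre.
- sanitiser: Bystander: white bottle with blue cap, 60 mm across, 150 mm high; origin under its centre.

How it is judged:
On the way, in this order (a step that is already met when the one before it is completed fails the run):
1. the carriage is wound fully home against its stop (value of joint carriage above 0.054 m), for 0.2 s.
2. the fingers hold the mirror (or its lever) with the sight line on the blue post (value of joint carriage above 0.054 m and y of blue_post in the frame of sight_point between -0.015 and 0.015 m and contact force between the fingers and mirror above 0.5 N), for 0.5 s.
At the end, for the whole second after the job is handed in: The carriage is within 2 mm of its stop; the reflected sight line passes within 15 mm of the blue post's axis; the mirror is still and the fingers press on it or its lever with more than 0.5 N, throughout the last second (all of step 2 and angular speed of mirror below 0.15 rad/s); the arm keeps its last pose, push and grip.
It fails at once if a bystander is moved by more than 25 mm (distance of any of spare_rack, mouse, swab_jar, glove_box, steel_tray, sanitiser from where it was at the start of the episode above 0.025 m).
It also fails if it takes over 58 s, if anything falls off the work surface, if the arm or the gripper's body presses on something with over 40 N, if the wrist force passes 120 N, or if a joint passes its speed limit or range.

## Working session

There is one attempt and no reset: what is moved stays moved. The work goes in short steps, Python scripts to look and compute and a tool call to move; the robot and the scene stay as the last step left them, time stands still between calls to the robot, and variables do not carry over. Pictures are saved under pics/ and viewed, at most 10 in all, crops included, and the job is handed in when it is done.

Besides the shell and the picture viewer there is one more tool, called after ">>>" in YAML: its name, and indented under it one key for each argument. servo_tool: Moves the arm, as the interface text tells. Its arguments: {"type":"object","properties":{"steps":{"type":"array"}},"required":["steps"]}

```bash
mkdir -p pics; cat > h.py <<'E'
import numpy as np, cv2
from bench import state, snapshot, finish_job, tcp_to_tips
from scipy.spatial.transform import Rotation as Rn
def ray(s,u,v):
    p=cv2.undistortPoints(np.array([[[u,v]]],float),np.array([[s['fx'],0,s['cx']],[0,s['fy'],s['cy']],[0,0,1]]),np.array([s['k1'],0,0,0,0]))[0,0]
    R=np.array(s['R']);t=np.array(s['t']);return -R.T@t, R.T@np.array([p[0],p[1],1])
def onz(s,u,v,z):
    c,d=ray(s,u,v);return c+d*(z-c[2])/d[2]
def proj(s,X):
    q=np.array(s['R'])@np.array(X)+np.array(s['t']);a=q[:2]/q[2];a=a*(1+s['k1']*(a@a));return a*[s['fx'],s['fy']]+[s['cx'],s['cy']]
def blobs(s,lo,hi,amin=15):
    m=cv2.inRange(cv2.cvtColor(s['image'],cv2.COLOR_BGR2HSV),np.array(lo),np.array(hi))
    n,l,st,c=cv2.connectedComponentsWithStats(m)
    return [(c[i].round(1).tolist(),st[i].tolist()) for i in range(1,n) if st[i][4]>=amin]
E
python3 - <<'E'
from h import *
for n in('top','scene'):
    s=snapshot(n);cv2.imwrite(f'pics/{n}0.png',s['image'])
    print(n,-np.array(s['R']).T@s['t'],s['fx'])
    for k,lo,hi in(('red',(0,140,90),(6,255,255)),('red2',(174,140,90),(180,255,255)),('yel',(22,120,120),(34,255,255)),('green',(45,100,80),(80,255,255)),('blue',(100,120,60),(125,255,255))):
        print(k,blobs(s,lo,hi))
print(state()['tcp_rot'],state()['clock'],tcp_to_tips)
E
```

```text
top [ 0.35773953 -0.01390314  1.54329119] 538.967604688892
red [([552.0, 153.8], [521, 132, 63, 45, 2558]), ([365.5, 231.5], [350, 228, 31, 8, 154]), ([424.2, 256.0], [421, 254, 8, 5, 28])]
red2 [([528.5, 131.2], [521, 131, 16, 3, 16]), ([573.5, 138.5], [552, 132, 31, 26, 57])]
yel [([510.7, 146.3], [507, 141, 9, 11, 17]), ([535.4, 181.8], [507, 163, 69, 26, 555]), ([516.5, 166.4], [513, 164, 7, 6, 19]), ([368.3, 263.2], [350, 251, 28, 39, 317]), ([357.7, 281.4], [346, 256, 30, 40, 380]), ([197.7, 279.7], [194, 277, 8, 6, 36]), ([281.0, 331.0], [261, 317, 41, 29, 754])]
green [([121.5, 162.1], [93, 143, 43, 28, 150]), ([290.7, 277.5], [241, 266, 99, 24, 256])]
blue [([544.6, 229.2], [519, 202, 54, 55, 2408]), ([149.9, 235.9], [107, 206, 86, 59, 2903]), ([122.5, 306.8], [117, 302, 12, 10, 100]), ([115.6, 333.2], [111, 331, 11, 5, 48])]
scene [1.24160424 0.36452537 1.1228194 ] 468.9068803189883
red [([80.6, 214.9], [43, 189, 76, 53, 2139]), ([245.5, 195.5], [243, 193, 6, 5, 21]), ([278.2, 248.0], [265, 240, 27, 17, 125])]
red2 []
yel [([310.7, 198.6], [308, 197, 6, 4, 20]), ([384.2, 200.6], [382, 199, 6, 4, 20]), ([317.5, 202.4], [315, 200, 6, 5, 21]), ([306.1, 203.5], [303, 202, 7, 4, 23]), ([409.1, 204.4], [407, 203, 5, 4, 19]), ([294.8, 205.4], [292, 204, 6, 4, 20]), ([391.4, 208.6], [389, 207, 6, 4, 21]), ([400.1, 209.8], [398, 208, 5, 5, 19]), ([308.6, 212.2], [306, 210, 7, 5, 25]), ([294.7, 216.5], [290, 212, 11, 10, 52]), ([285.9, 215.4], [284, 214, 5, 4, 19]), ([457.3, 253.9], [454, 252, 7, 5, 28])]
green [([384.0, 264.3], [329, 219, 90, 106, 312]), ([500.1, 466.8], [489, 445, 30, 35, 76])]
blue [([138.3, 193.5], [104, 165, 66, 58, 1801]), ([314.2, 239.8], [310, 235, 9, 11, 78]), ([546.9, 262.1], [535, 256, 25, 14, 219]), ([498.6, 343.3], [450, 310, 97, 74, 3638]), ([502.8, 341.9], [499, 337, 10, 9, 34]), ([497.6, 374.1], [491, 371, 14, 6, 18])]
[-3.09663466e+00 -5.16873533e-01  3.14470471e-04] 0.1 0.011
```

View pics/top0.png

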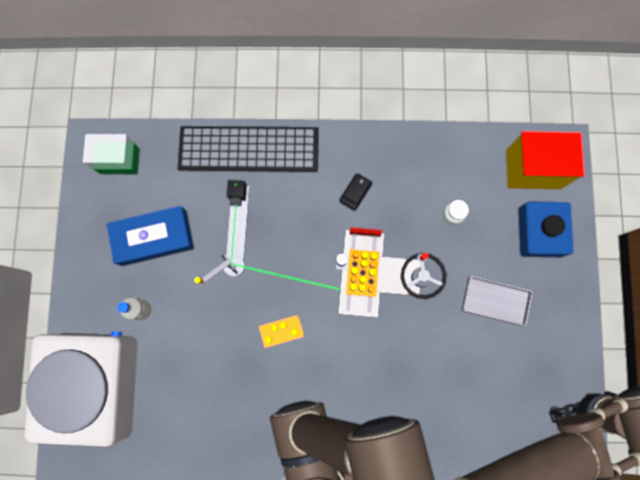

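View pics/scene0.png

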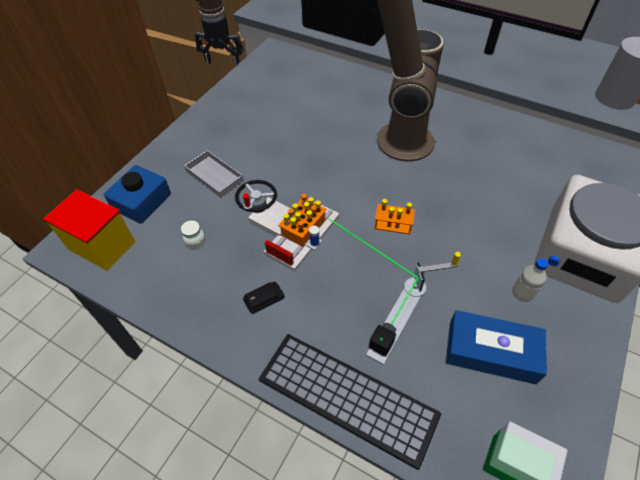

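Top view: the handwheel hub is near (424,276) with its red grip at (424,256), the mirror pivot near (235,265), the pin at (198,280), the post cap at (342,260) and the red stop at (365,231). The scene view confirms these.

```bash
python3 - <<'E'
from h import *
t=snapshot('top');s=snapshot('scene')
# triangulate
def tri(a,b):
    c1,d1=ray(t,*a);c2,d2=ray(s,*b)
    k=np.linalg.lstsq(np.c_[d1,-d2],c2-c1,rcond=None)[0]
    p,q=c1+k[0]*d1,c2+k[1]*d2; return ((p+q)/2).round(4),np.linalg.norm(p-q).round(4)
print('grip',tri((424.2,256),(246.5,200)), onz(t,424.2,256,.132).round(4))
print('pin',tri((197.7,279.7),(457.3,257)), onz(t,197.7,279.7,.148).round(4))
# rim: dark pixels fit
g=cv2.cvtColor(t['image'],cv2.COLOR_BGR2GRAY)[245:308,392:456]
ys,xs=np.where(g<45)
P=np.array([onz(t,x+392,y+245,.083)[:2] for x,y in zip(xs,ys)])
e=cv2.fitEllipse(cv2.convexHull((P*1e4).astype(np.float32)));print('rim',np.array(e[0])/1e4,np.array(e[1])/1e4,len(P))
m=blobs(t,(0,0,200),(180,50,255),10)
print([x for x in m if 330<x[0][0]<350 or 400<x[0][0]<440])
im=t['image'][215:330,180:460]
cv2.imwrite('pics/crop.png',cv2.resize(im,None,fx=2.85,fy=2.85,interpolation=cv2.INTER_CUBIC))
gm=blobs(t,(45,60,80),(80,255,255),5);print(gm)
print('blue',[x for x in blobs(t,(100,100,50),(125,255,255),5) if 330<x[0][0]<350])
print('lens-side green/pivot?',onz(t,235,265,.06),'stop',onz(t,365.5,231.5,.05))
E
```

```text
grip (array([ 0.5668, -0.2718,  0.1075]), np.float64(0.0072)) [ 0.5649 -0.2706  0.132 ]
pin (array([0.4909, 0.3289, 0.1361]), np.float64(0.0056)) [0.4906 0.3232 0.148 ]
rim [ 0.5183252  -0.27560305] [0.11480425 0.11675016] 42
[([339.9, 68.5], [321, 51, 39, 36, 1397]), ([423.3, 69.6], [404, 51, 40, 38, 1429]), ([339.4, 103.7], [320, 89, 40, 30, 1186]), ([424.2, 105.1], [405, 91, 40, 29, 1145]), ([417.3, 274.8], [405, 259, 36, 34, 469])]
[([119.0, 160.6], [92, 142, 43, 31, 469]), ([138.4, 149.0], [137, 147, 3, 5, 5]), ([138.0, 159.0], [138, 155, 1, 9, 9]), ([137.0, 169.0], [137, 166, 1, 7, 7]), ([106.0, 173.0], [100, 173, 13, 1, 13]), ([118.0, 173.0], [115, 173, 7, 1, 7]), ([235.4, 184.4], [234, 183, 4, 4, 13]), ([274.3, 266.3], [230, 204, 110, 87, 501])]
blue []
lens-side green/pivot? [0.54190795 0.24184307 0.06      ] stop [ 0.64413794 -0.12119903  0.05      ]
```

View pics/crop.png

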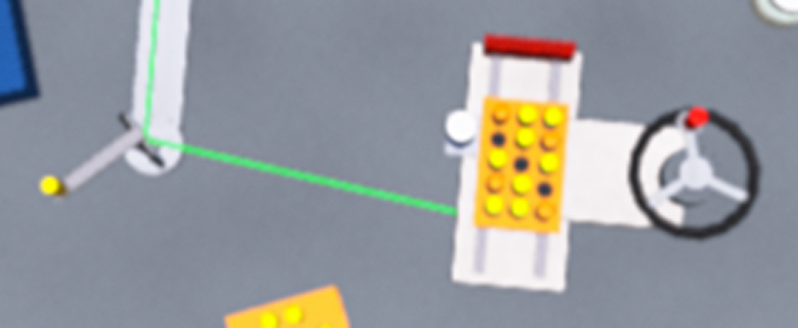

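```bash
cat >> h.py <<'E'
def plan(targets,base=None):
    """targets: (xyz, heading of tool x, opening); prints tool-frame rows. base=(pos,rotvec) commanded at start"""
    st=state();p,r=base or (st['tcp_pos'],st['tcp_rot']);B=Rn.from_rotvec(r)
    for xyz,h,o in targets:
        T=Rn.from_matrix(np.array([[np.cos(h),np.sin(h),0],[np.sin(h),-np.cos(h),0],[0,0,-1]]))
        d=B.inv().apply(np.array(xyz)-p);w=np.degrees((B.inv()*T).as_rotvec())
        print([*(float(x) for x in d.round(4)),*(float(x) for x in w.round(1)),o])
E
python3 - <<'E'
from h import *
t=snapshot('top')
print('hub',onz(t,423.9,275.7,.09),'grip',onz(t,424.6,256,.132))
plan([((.55,-.272,.225),np.pi/2,1.0)])
E
```

```text
hub [ 0.51724246 -0.2767355   0.09      ] grip [ 0.5649517  -0.27165178  0.132     ]
[0.4318, -0.1887, 0.0169, -0.1, -0.0, -71.0, 1.0]
```

>>> servo_tool:
  steps:
    - [[0.432, -0.189, 0.017, 0, 0, -71, 0.6], [0.432, -0.189, 0.017, 0, 0, -71, 0.6], [0.432, -0.189, 0.017, 0, 0, -71, 0.6], [0.432, -0.189, 0.017, 0, 0, -71, 0.6], [0.432, -0.189, 0.017, 0, 0, -71, 0.6], [0.432, -0.189, 0.017, 0, 0, -71, 0.6], [0.432, -0.189, 0.017, 0, 0, -71, 0.6], [0.432, -0.189, 0.017, 0, 0, -71, 0.6], [0.432, -0.189, 0.017, 0, 0, -71, 0.6], [0.432, -0.189, 0.017, 0, 0, -71, 0.6]]

```text
clock: 1.5
tcp_pos: [0.5496, -0.2723, 0.225]
tcp_rot: [-2.222, -2.22, 0.001]
contact_force: [0.3, -0.0, 0.2]
width: 0.598
grasp_force: 0.0
```

```bash
python3 - <<'E'
from h import *
st=state();print({k:np.round(v,3) for k,v in st.items()})
s=snapshot('wrist');cv2.imwrite('pics/w1.png',s['image'])
print(-np.array(s['R']).T@s['t'])
for b in blobs(s,(0,140,60),(6,255,255),60)+blobs(s,(172,140,60),(180,255,255),60): print(b,onz(s,*b[0],.132))
print(proj(s,[.565,-.2717,.132]),proj(s,[.517,-.2767,.09]))
E
```

```text
{'clock': np.float64(1.5), 'joint_pos': array([-5.310e-01,  3.030e-01,  1.677e+00, -1.000e-03,  1.162e+00,
       -5.300e-01]), 'joint_vel': array([-0.022, -0.005,  0.005,  0.001, -0.002,  0.002]), 'effort': array([ 7.8300e-01, -4.0679e+01, -2.7318e+01,  5.3000e-02, -1.0000e-02,
        0.0000e+00]), 'tcp_pos': array([ 0.55 , -0.272,  0.225]), 'tcp_rot': array([-2.222e+00, -2.220e+00,  1.000e-03]), 'contact_force': array([ 0.29 , -0.024,  0.224]), 'ft_torque': array([0.035, 0.014, 0.018]), 'grasp_force': np.float64(0.0), 'width': np.float64(0.598)}
[ 0.5498821  -0.19814559  0.35738718]
([456.0, 25.8], [433, 0, 46, 56, 1835]) [ 0.61763992 -0.16100819  0.132     ]
([345.2, 234.5], [331, 210, 31, 47, 1057]) [ 0.565637   -0.26711918  0.132     ]
[343.89624901 242.36781806] [266.52808245 229.75439854]
```

View pics/w1.png

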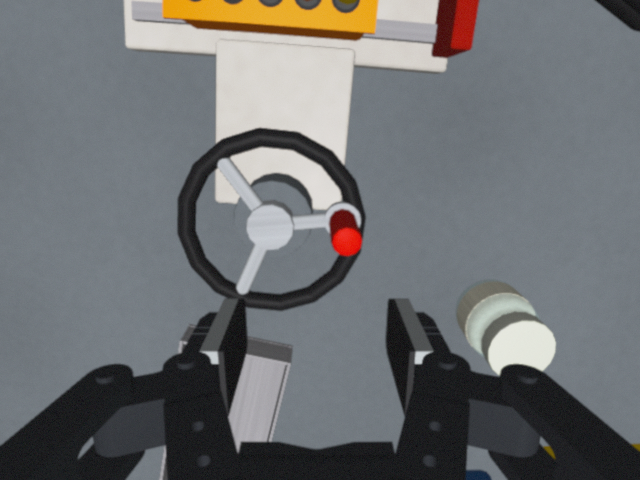

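The wrist view shows the grip's bright top disc at (346,241), the hub at (270,227), and the rim spanning x 178–365 and y 128–310. The fingers are open and clear.

```bash
python3 - <<'E'
from h import *
s=snapshot('wrist')
G=onz(s,346.5,241.5,.132);print('grip',G,'base',onz(s,344,216,.087))
print('hub',onz(s,270,227,.088),'rim',onz(s,271.5,219,.078),'rimL/R',onz(s,178,219,.078),onz(s,365,219,.078))
plan([((G[0],G[1],.16),np.pi/2,.6),((G[0],G[1],.107),np.pi/2,.6)])
E
```

```text
grip [ 0.56619588 -0.27169071  0.132     ] base [ 0.56751906 -0.26870286  0.087     ]
hub [ 0.51885262 -0.27583921  0.088     ] rim [ 0.51891962 -0.27305622  0.078     ] rimL/R [ 0.45505592 -0.27291118  0.078     ] [ 0.58241464 -0.27315577  0.078     ]
[0.0014, 0.017, 0.0652, -0.0, 0.0, -0.1, 0.6]
[0.0014, 0.017, 0.1182, -0.0, 0.0, -0.1, 0.6]
```

>>> servo_tool:
  steps:
    - [[0.001, 0.017, 0.06, 0, 0, 0, 0.6], [0.001, 0.017, 0.09, 0, 0, 0, 0.6], [0.001, 0.017, 0.117, 0, 0, 0, 0.6], [0.001, 0.017, 0.117, 0, 0, 0, 0.6], [0.001, 0.017, 0.117, 0, 0, 0, 0.0], [0.001, 0.017, 0.117, 0, 0, 0, 0.0], [0.001, 0.017, 0.117, 0, 0, 0, 0.0], [0.001, 0.017, 0.117, 0, 0, 0, 0.0]]

```text
clock: 2.6
tcp_pos: [0.5668, -0.2721, 0.1106]
tcp_rot: [2.221, 2.22, -0.003]
contact_force: [-4.8, -0.3, 5.7]
width: 0.19
grasp_force: 58.5
```

```bash
cat > wind.py <<'E'
from h import *
import sys
# rows, tool frame (tool x=+y, tool y=+x, tool z=down): grip angle from a0, clockwise
a0,da,n=map(float,sys.argv[1:4]);r=.048
rows=[]
for i in range(1,int(n)+1):
    a=a0-da*i;rows.append([round(r*(np.sin(a)-np.sin(a0)),4),round(r*(np.cos(a)-np.cos(a0)),4),0,0,0,0,0])
print(rows)
st=state();print(st['tcp_pos'],st['contact_force'],st['width'],st['grasp_force'])
E
python3 wind.py 0.085 0.15 6
```

```text
[[np.float64(-0.0072), np.float64(0.0001), 0, 0, 0, 0, 0], [np.float64(-0.0143), np.float64(-0.0009), 0, 0, 0, 0, 0], [np.float64(-0.0212), np.float64(-0.003), 0, 0, 0, 0, 0], [np.float64(-0.0277), np.float64(-0.0061), 0, 0, 0, 0, 0], [np.float64(-0.0337), np.float64(-0.0101), 0, 0, 0, 0, 0], [np.float64(-0.039), np.float64(-0.0149), 0, 0, 0, 0, 0]]
[ 0.56675452 -0.27214355  0.11058371] [-4.80309163 -0.29484317  5.65637009] 0.18997089509552229 58.53796720504761
```

>>> servo_tool:
  steps:
    - [[-0.007, 0.0, -0.002, 0, 0, 0, 0], [-0.014, -0.001, -0.002, 0, 0, 0, 0], [-0.021, -0.003, -0.002, 0, 0, 0, 0], [-0.028, -0.006, -0.002, 0, 0, 0, 0], [-0.034, -0.01, -0.002, 0, 0, 0, 0], [-0.039, -0.015, -0.002, 0, 0, 0, 0]]

```text
clock: 3.35
tcp_pos: [0.5525, -0.3107, 0.1106]
tcp_rot: [2.222, 2.219, 0.001]
contact_force: [0.1, 3.3, 2.9]
width: 0.197
grasp_force: 58.9
```

```bash
python3 wind.py -0.815 0.22 12
```

```text
[[np.float64(-0.0063), np.float64(-0.0084), 0, 0, 0, 0, 0], [np.float64(-0.0107), np.float64(-0.018), 0, 0, 0, 0, 0], [np.float64(-0.0128), np.float64(-0.0283), 0, 0, 0, 0, 0], [np.float64(-0.0127), np.float64(-0.0389), 0, 0, 0, 0, 0], [np.float64(-0.0103), np.float64(-0.0491), 0, 0, 0, 0, 0], [np.float64(-0.0056), np.float64(-0.0586), 0, 0, 0, 0, 0], [np.float64(0.0009), np.float64(-0.0668), 0, 0, 0, 0, 0], [np.float64(0.0092), np.float64(-0.0734), 0, 0, 0, 0, 0], [np.float64(0.0186), np.float64(-0.0781), 0, 0, 0, 0, 0], [np.float64(0.0289), np.float64(-0.0805), 0, 0, 0, 0, 0], [np.float64(0.0394), np.float64(-0.0807), 0, 0, 0, 0, 0], [np.float64(0.0497), np.float64(-0.0786), 0, 0, 0, 0, 0]]
[ 0.5525037  -0.31068196  0.1106259 ] [0.08960551 3.26908356 2.94884019] 0.1967244612386328 58.855637311935425
```

>>> servo_tool:
  steps:
    - [[-0.0063, -0.0084, 0, 0, 0, 0, 0], [-0.0107, -0.018, 0, 0, 0, 0, 0], [-0.0128, -0.0283, 0, 0, 0, 0, 0], [-0.0127, -0.0389, 0, 0, 0, 0, 0], [-0.0103, -0.0491, 0, 0, 0, 0, 0], [-0.0056, -0.0586, 0, 0, 0, 0, 0], [0.0009, -0.0668, 0, 0, 0, 0, 0], [0.0092, -0.0734, 0, 0, 0, 0, 0], [0.0186, -0.0781, 0, 0, 0, 0, 0], [0.0289, -0.0805, 0, 0, 0, 0, 0], [0.0394, -0.0807, 0, 0, 0, 0, 0], [0.0497, -0.0786, 0, 0, 0, 0, 0]]

```text
clock: 4.85
tcp_pos: [0.474, -0.2592, 0.1106]
tcp_rot: [2.222, 2.22, 0.001]
contact_force: [0.1, -2.6, 1.8]
width: 0.193
grasp_force: 59.1
```

```bash
python3 wind.py -3.455 0.22 12|sed 's/np.float64//g'; python3 -c "
from h import *
s=state()['tcp_pos'];print(np.arctan2(s[1]+.275,s[0]-.5188),np.hypot(s[1]+.275,s[0]-.5188))"
```

```text
[[(0.0096), (0.0043), 0, 0, 0, 0, 0], [(0.018), (0.0107), 0, 0, 0, 0, 0], [(0.0249), (0.0187), 0, 0, 0, 0, 0], [(0.0298), (0.028), 0, 0, 0, 0, 0], [(0.0326), (0.0381), 0, 0, 0, 0, 0], [(0.0331), (0.0487), 0, 0, 0, 0, 0], [(0.0313), (0.059), 0, 0, 0, 0, 0], [(0.0273), (0.0688), 0, 0, 0, 0, 0], [(0.0212), (0.0774), 0, 0, 0, 0, 0], [(0.0134), (0.0845), 0, 0, 0, 0, 0], [(0.0043), (0.0897), 0, 0, 0, 0, 0], [(-0.0058), (0.0928), 0, 0, 0, 0, 0]]
[ 0.47395592 -0.25918244  0.11056444] [ 0.13579655 -2.61448118  1.77983899] 0.1934531911679138 59.06749606132507
2.802493676756093 0.04755193492487704
```

>>> servo_tool:
  steps:
    - [[0.0096, 0.0043, 0, 0, 0, 0, 0], [0.018, 0.0107, 0, 0, 0, 0, 0], [0.0249, 0.0187, 0, 0, 0, 0, 0], [0.0298, 0.028, 0, 0, 0, 0, 0], [0.0326, 0.0381, 0, 0, 0, 0, 0], [0.0331, 0.0487, 0, 0, 0, 0, 0], [0.0313, 0.059, 0, 0, 0, 0, 0], [0.0273, 0.0688, 0, 0, 0, 0, 0], [0.0212, 0.0774, 0, 0, 0, 0, 0]]

```text
clock: 5.98
tcp_pos: [0.5499, -0.2395, 0.1105]
tcp_rot: [-2.219, -2.219, 0.005]
contact_force: [-6.5, -4.3, 10.3]
width: 0.192
grasp_force: 59.8
```

```bash
python3 wind.py -5.435 0.1 12|sed 's/np.float64//g'; python3 -c "
from h import *
s=state()['tcp_pos'];print(np.arctan2(s[1]+.275,s[0]-.5188),np.hypot(s[1]+.275,s[0]-.5188))
t=snapshot('top');cv2.imwrite('pics/crop2.png',cv2.resize(t['image'][215:330,180:460],None,fx=2.85,fy=2.85,interpolation=cv2.INTER_CUBIC))"
```

```text
[[(-0.0033), (0.0034), 0, 0, 0, 0, 0], [(-0.007), (0.0065), 0, 0, 0, 0, 0], [(-0.011), (0.0092), 0, 0, 0, 0, 0], [(-0.0152), (0.0115), 0, 0, 0, 0, 0], [(-0.0196), (0.0134), 0, 0, 0, 0, 0], [(-0.0242), (0.0148), 0, 0, 0, 0, 0], [(-0.0289), (0.0157), 0, 0, 0, 0, 0], [(-0.0337), (0.0162), 0, 0, 0, 0, 0], [(-0.0385), (0.0162), 0, 0, 0, 0, 0], [(-0.0433), (0.0157), 0, 0, 0, 0, 0], [(-0.048), (0.0147), 0, 0, 0, 0, 0], [(-0.0525), (0.0133), 0, 0, 0, 0, 0]]
[ 0.54988464 -0.23953522  0.1104866 ] [-6.5021995  -4.32618548 10.33010496] 0.19227799526570932 59.825236201286316
0.8511212275734454 0.04715935570079664
```

View pics/crop2.png

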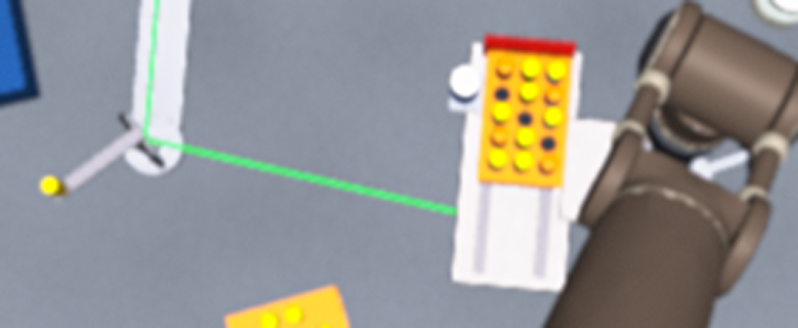

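The rack now sits almost against the red stop at crop (530,45), so I'll creep forward while watching the force.

>>> servo_tool:
  steps:
    - [[-0.0033, 0.0034, -0.001, 0, 0, 0, 0], [-0.007, 0.0065, -0.001, 0, 0, 0, 0], [-0.007, 0.0065, -0.001, 0, 0, 0, 0]]

```text
clock: 6.4
tcp_pos: [0.5561, -0.2459, 0.1106]
tcp_rot: [-2.219, -2.218, 0.004]
contact_force: [-2.4, -3.6, 5.1]
width: 0.194
grasp_force: 59.3
```

>>> servo_tool:
  steps:
    - [[-0.004, 0.0027, 0, 0, 0, 0, 0], [-0.008, 0.005, 0, 0, 0, 0, 0], [-0.0126, 0.0069, 0, 0, 0, 0, 0], [-0.0126, 0.0069, 0, 0, 0, 0, 0]]

```text
clock: 6.9
tcp_pos: [0.5632, -0.2578, 0.1106]
tcp_rot: [-2.219, -2.217, 0.002]
contact_force: [-2.4, -1.7, 5.9]
width: 0.191
grasp_force: 59.5
```

>>> servo_tool:
  steps:
    - [[-0.0046, 0.0014, 0, 0, 0, 0, 0], [-0.0093, 0.0023, 0, 0, 0, 0, 0], [-0.014, 0.0028, 0, 0, 0, 0, 0], [-0.014, 0.0028, 0, 0, 0, 0, 0]]

```text
clock: 7.4
tcp_pos: [0.5666, -0.2714, 0.1105]
tcp_rot: [-2.22, -2.217, -0.0]
contact_force: [-2.3, 0.9, 4.2]
width: 0.192
grasp_force: 59.4
```

>>> servo_tool:
  steps:
    - [[-0.0048, 0.0, 0, 0, 0, 0, 0], [-0.0096, -0.0005, 0, 0, 0, 0, 0], [-0.0143, -0.0015, 0, 0, 0, 0, 0], [-0.0143, -0.0015, 0, 0, 0, 0, 0]]

```text
clock: 7.9
tcp_pos: [0.5659, -0.2857, 0.1106]
tcp_rot: [-2.222, -2.217, -0.004]
contact_force: [2.9, 4.6, 2.2]
width: 0.19
grasp_force: 59.1
```

```bash
python3 -c "
from h import *
t=snapshot('top');print(blobs(t,(0,140,90),(6,255,255)))
cv2.imwrite('pics/crop3.png',cv2.resize(t['image'][215:330,180:460],None,fx=2.85,fy=2.85,interpolation=cv2.INTER_CUBIC))"
```

```text
[([552.0, 153.8], [521, 132, 63, 45, 2551])]
```

View pics/crop3.png

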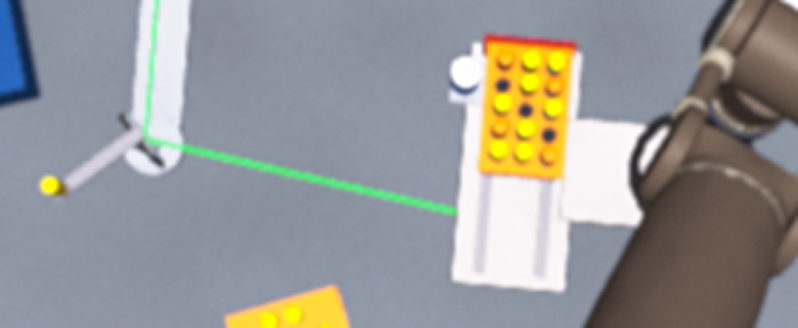

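The rack edge now covers most of the stop at crop (530,42). It should be about 0.4 rad short, so I'll push on until the force rises.

>>> servo_tool:
  steps:
    - [[-0.0046, -0.0014, 0, 0, 0, 0, 0], [-0.009, -0.0033, 0, 0, 0, 0, 0], [-0.0132, -0.0056, 0, 0, 0, 0, 0], [-0.0172, -0.0083, 0, 0, 0, 0, 0], [-0.0172, -0.0083, 0, 0, 0, 0, 0]]

```text
clock: 8.57
tcp_pos: [0.5651, -0.287, 0.1105]
tcp_rot: [-2.222, -2.203, -0.047]
contact_force: [21.9, 42.5, 3.1]
width: 0.196
grasp_force: 59.6
```

>>> servo_tool:
  steps:
    - [[0.0145, 0.0075, 0, 0, 0, 0, 0], [0.0145, 0.0075, 0, 0, 0, 0, 0], [0.0145, 0.0075, 0, 0, 0, 0, 0], [0.0145, 0.0075, 0, 0, 0, 0, 0.5], [0.0145, 0.0075, 0, 0, 0, 0, 0.5], [0.0145, 0.0075, 0, 0, 0, 0, 0.5], [0.0145, 0.0075, -0.06, 0, 0, 0, 0.5], [0.0145, 0.0075, -0.12, 0, 0, 0, 0.5], [0.0145, 0.0075, -0.12, 0, 0, 0, 0.5]]

```text
clock: 9.7
tcp_pos: [0.5685, -0.293, 0.2389]
tcp_rot: [2.213, 2.21, 0.005]
contact_force: [0.1, -0.5, 0.7]
width: 0.504
grasp_force: 0.0
```

```bash
python3 - <<'E'
from h import *
s=snapshot('wrist');cv2.imwrite('pics/w2.png',s['image'])
for b in blobs(s,(0,140,60),(6,255,255),60)+blobs(s,(172,140,60),(180,255,255),60): print(b)
t=snapshot('top');cv2.imwrite('pics/t2.png',t['image']);w=blobs(t,(0,0,190),(180,60,255),10);print([x for x in w if 330<x[0][0]<350 and 200<x[0][1]<300])
E
```

```text
([418.9, 13.1], [402, 0, 34, 27, 502])
([309.4, 215.4], [295, 193, 30, 43, 921])
[]
```

View pics/w2.png

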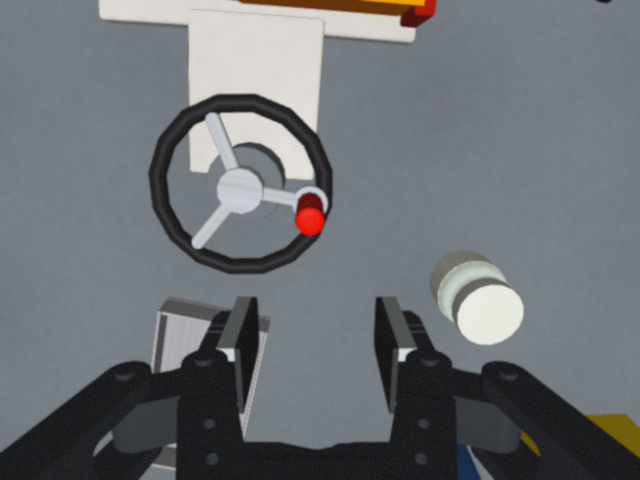

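The rack meets the red stop at (402,12) and the wheel is free of the gripper, with its grip at (309,215). Next is the mirror geometry.

```bash
python3 - <<'E'
from h import *
t=snapshot('top');s=snapshot('scene')
def fit(s,box1,box2):
    m=cv2.inRange(cv2.cvtColor(s['image'],cv2.COLOR_BGR2HSV),np.array((45,60,80)),np.array((80,255,255)))
    L=[]
    for x0,x1,y0,y1 in(box1,box2):
        ys,xs=np.where(m[y0:y1,x0:x1]);P=np.array([onz(s,x+x0,y+y0,.06)[:2] for x,y in zip(xs,ys)],np.float32)
        v=cv2.fitLine(P,cv2.DIST_HUBER,0,.001,.001).ravel();L.append(v)
    a,b=L;k=np.linalg.solve(np.c_[a[:2],-b[:2]],b[2:]-a[2:])
    print('pivot',a[2:]+k[0]*a[:2],'cam',np.arctan2(a[1],a[0]),'out',np.arctan2(b[1],b[0]))
fit(t,(229,243,205,258),(245,335,260,292))
fit(s,(378,412,292,330),(335,410,219,275))
b=blobs(s,(100,120,60),(125,255,255),20);print([x for x in b if 250<x[0][0]<350])
w=blobs(s,(0,0,170),(180,70,255),8);print([x for x in w if 270<x[0][0]<350 and 200<x[0][1]<260])
for n,I,(x0,y0) in(('t',t['image'][225:260,325:360],(325,225)),('s',s['image'][225:265,280:320],(280,225))): pass
a=cv2.resize(t['image'][225:265,320:360],None,fx=10,fy=10,interpolation=cv2.INTER_CUBIC)
c=cv2.resize(s['image'][220:260,270:310],None,fx=10,fy=10,interpolation=cv2.INTER_CUBIC)
cv2.imwrite('pics/post.png',np.hstack([a,c]))
E
```

```text
pivot [0.54652876 0.25403166] cam -0.033398014 out 1.3566837
pivot [0.5449024  0.25781158] cam -0.037303034 out 1.3579861
[([303.8, 252.7], [300, 248, 9, 10, 75])]
[([317.3, 220.6], [298, 200, 41, 49, 703]), ([270.7, 215.0], [249, 202, 42, 28, 562])]
```

View pics/post.png

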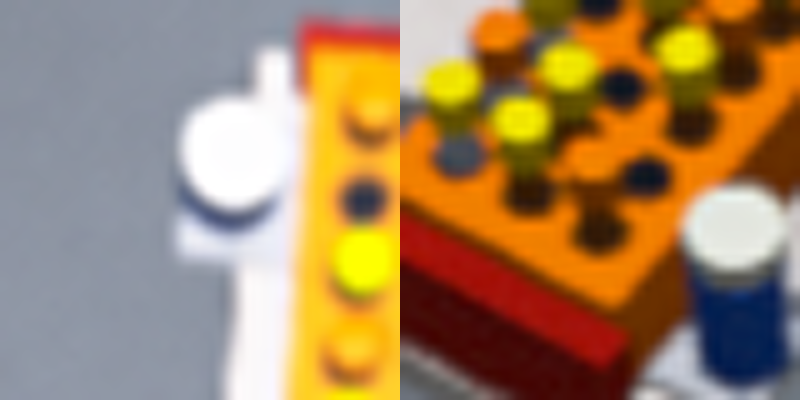

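The left crop shows the cap top at top-image (343.3,240.2), and the right crop shows it at scene (303.8,242.5). I'll triangulate the post and compute the mirror turn.

```bash
cat > geo.py <<'E'
from h import *
t=snapshot('top');s=snapshot('scene')
def tri(a,b):
    c1,d1=ray(t,*a);c2,d2=ray(s,*b)
    k=np.linalg.lstsq(np.c_[d1,-d2],c2-c1,rcond=None)[0]
    p,q=c1+k[0]*d1,c2+k[1]*d2; return (p+q)/2,p-q
E
python3 - <<'E'
from geo import *
P,e=tri((343.3,240.2),(303.8,242.5));print('post cap',P,e)
h=P[2];print('per view',onz(t,343.3,240.2,h),onz(s,303.8,242.5,h))
for a,z,pv in((t,.15,(.5465,.2540)),(s,.15,(.5449,.2578))):
    q=onz(a,*((343.3,240.2) if a is t else (303.8,242.5)),h)[:2]
    d=q-pv;g=np.arctan2(d[1],d[0]);turn=(g+1.7846)/2
    print('range',np.hypot(*d),'heading',g,'mirror turn',turn)
    y=(197.2,279.7) if a is t else (457.3,253.2)
    p=onz(a,*y,.15)[:2]-pv;print('pin',p+pv,np.hypot(*p),np.arctan2(p[1],p[0]))
print('normal behind heading', (-.035-1.7846)/2+np.pi)
E
```

```text
post cap [ 0.60978057 -0.0552046   0.09184443] [ 0.00235854 -0.0049656   0.00056137]
per view [ 0.61100882 -0.05769587  0.09184443] [ 0.60877359 -0.05260823  0.09184443]
range 0.31830127797410934 heading -1.3667167521451058 mirror turn 0.20894162392744708
pin [0.49039003 0.32405414] 0.08975472891014137 2.246117201840627
range 0.31691182593632944 heading -1.3678561474083417 mirror turn 0.20837192629582912
pin [0.48918507 0.32808668] 0.08969041692572317 2.241058599001227
normal behind heading 2.2317926535897934
```

```bash
python3 - <<'E'
from h import *
plan([((.49,.31,.24),np.pi/2,.5)])
E
```

```text
[0.5992, -0.0741, -0.0096, -0.2, -0.1, -0.1, 0.5]
```

>>> servo_tool:
  steps:
    - [[0.599, -0.074, -0.009, 0, 0, 0, 0.5], [0.599, -0.074, -0.009, 0, 0, 0, 0.5], [0.599, -0.074, -0.009, 0, 0, 0, 0.5], [0.599, -0.074, -0.009, 0, 0, 0, 0.5], [0.599, -0.074, -0.009, 0, 0, 0, 0.5], [0.599, -0.074, -0.009, 0, 0, 0, 0.5], [0.599, -0.074, -0.009, 0, 0, 0, 0.5], [0.599, -0.074, -0.009, 0, 0, 0, 0.5], [0.599, -0.074, -0.009, 0, 0, 0, 0.5], [0.599, -0.074, -0.009, 0, 0, 0, 0.5], [0.599, -0.074, -0.009, 0, 0, 0, 0.5], [0.599, -0.074, -0.009, 0, 0, 0, 0.5]]

```text
clock: 11.5
tcp_pos: [0.4907, 0.3085, 0.2388]
tcp_rot: [-2.222, -2.221, 0.005]
contact_force: [0.0, 1.2, -0.1]
width: 0.504
grasp_force: 0.0
```

```bash
python3 - <<'E'
from h import *
s=snapshot('wrist');cv2.imwrite('pics/w3.png',s['image'])
for b in blobs(s,(22,120,60),(34,255,255),60): print(b,onz(s,*b[0],.15))
plan([((.49,.326,.125),np.pi/2,.5)]);print(state()['tcp_pos'])
E
```

```text
([316.3, 208.4], [303, 188, 28, 41, 903]) [0.4906006  0.32938143 0.15      ]
([168.7, 470.5], [159, 459, 18, 21, 278]) [0.39147786 0.14911353 0.15      ]
[0.0181, -0.0008, 0.1141, -0.1, 0.1, -0.1, 0.5]
[0.49099341 0.30804856 0.23914312]
```

View pics/w3.png

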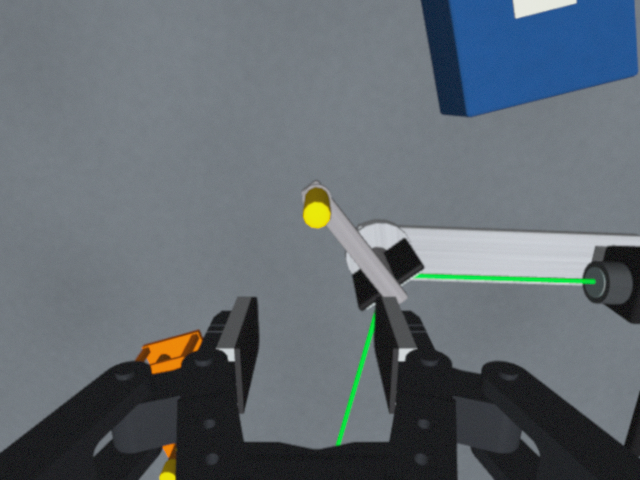

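The wrist view shows the pin top at (316,214), with the lever running to the pivot at about (380,270). The way down is clear, so I'll descend and grip.

>>> servo_tool:
  steps:
    - [[0.018, -0.0005, 0.06, 0, 0, 0, 0.5], [0.018, -0.0005, 0.09, 0, 0, 0, 0.5], [0.018, -0.0005, 0.113, 0, 0, 0, 0.5], [0.018, -0.0005, 0.113, 0, 0, 0, 0.5], [0.018, -0.0005, 0.113, 0, 0, 0, 0.0], [0.018, -0.0005, 0.113, 0, 0, 0, 0.0], [0.018, -0.0005, 0.113, 0, 0, 0, 0.0], [0.018, -0.0005, 0.113, 0, 0, 0, 0.0]]

```text
clock: 12.55
tcp_pos: [0.491, 0.3271, 0.1289]
tcp_rot: [2.222, 2.22, 0.0]
contact_force: [-3.6, -3.0, 6.2]
width: 0.169
grasp_force: 58.5
```

>>> servo_tool:
  steps:
    - [[-0.0031, -0.0036, -0.001, 0, 0, 0, 0], [-0.0062, -0.007, -0.001, 0, 0, 0, 0], [-0.0093, -0.0101, -0.001, 0, 0, 0, 0], [-0.0124, -0.0131, -0.001, 0, 0, 0, 0], [-0.0124, -0.0131, -0.001, 0, 0, 0, 0], [-0.0124, -0.0131, -0.001, 0, 0, 0, 0]]

```text
clock: 13.3
tcp_pos: [0.4784, 0.3153, 0.129]
tcp_rot: [2.222, 2.22, 0.003]
contact_force: [1.6, 2.7, 4.0]
width: 0.17
grasp_force: 58.9
```

```bash
python3 - <<'E'
from h import *
def line(s,x0,x1,y0,y1):
    m=cv2.inRange(cv2.cvtColor(s['image'],cv2.COLOR_BGR2HSV),np.array((45,60,80)),np.array((80,255,255)))
    ys,xs=np.where(m[y0:y1,x0:x1]);P=np.array([onz(s,x+x0,y+y0,.06)[:2] for x,y in zip(xs,ys)],np.float32)
    return cv2.fitLine(P,cv2.DIST_HUBER,0,.001,.001).ravel(),len(P),P
for n,box,uv in(('top',(245,345,200,300),(343.3,240.2)),('scene',(280,410,210,277),(303.8,242.5))):
    s=snapshot(n);v,k,P=line(s,*box);q=onz(s,*uv,.0918)[:2];d=q-v[2:]
    print(n,k,'heading',np.arctan2(v[1],v[0]),'miss',d[0]*v[1]-d[1]*v[0],P.min(0),P.max(0))
    cv2.imwrite(f'pics/{n}_end.png',s['image'])
E
```

```text
top 344 heading -1.4110304 miss -0.013934359109440415 [ 0.5507895 -0.0524818] [0.5972408  0.21441333]
scene 262 heading -1.4104855 miss -0.013604807708278183 [ 0.5456185  -0.04905932] [0.5971116  0.23662512]
```

>>> servo_tool:
  steps:
    - [[-0.0015, -0.0013, 0, 0, 0, 0, 0], [-0.0015, -0.0013, 0, 0, 0, 0, 0], [-0.0015, -0.0013, 0, 0, 0, 0, 0], [-0.0015, -0.0013, 0, 0, 0, 0, 0]]

```text
clock: 13.9
tcp_pos: [0.477, 0.3137, 0.1289]
tcp_rot: [2.222, 2.22, 0.002]
contact_force: [1.3, 2.2, 5.3]
width: 0.17
grasp_force: 59.1
```

```bash
python3 - <<'E'
from h import *
def line(s,x0,x1,y0,y1):
    m=cv2.inRange(cv2.cvtColor(s['image'],cv2.COLOR_BGR2HSV),np.array((45,60,80)),np.array((80,255,255)))
    ys,xs=np.where(m[y0:y1,x0:x1]);P=np.array([onz(s,x+x0,y+y0,.06)[:2] for x,y in zip(xs,ys)],np.float32)
    return cv2.fitLine(P,cv2.DIST_HUBER,0,.001,.001).ravel()
for n,box,uv in(('top',(245,345,200,300),(343.3,240.2)),('scene',(280,410,210,277),(303.8,242.5))):
    s=snapshot(n);v=line(s,*box);q=onz(s,*uv,.0918)[:2];d=q-v[2:]
    print(n,'heading',np.arctan2(v[1],v[0]),'miss',d[0]*v[1]-d[1]*v[0])
    cv2.imwrite(f'pics/{n}_end2.png',s['image'][215:330,180:460] if n=='top' else s['image'])
c=cv2.imread('pics/scene_end2.png')[190:340,260:460];cv2.imwrite('pics/fin.png',cv2.resize(c,None,fx=4,fy=4,interpolation=cv2.INTER_CUBIC))
E
```

```text
top heading -1.363872 miss 0.0010344867910325357
scene heading -1.3625612 miss 0.0014597758990736627
```

View pics/fin.png

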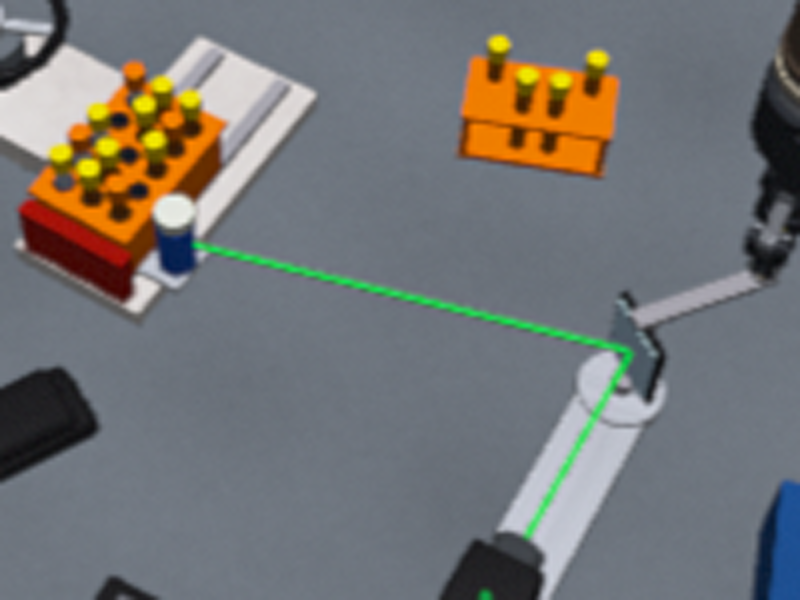

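The green line ends on the blue post at (192,245), and the rack sits flush against the red stop. The measured miss is about 1 mm. I'll hold for a moment, then hand in.

>>> servo_tool:
  steps:
    - [[0, 0, 0, 0, 0, 0, 0], [0, 0, 0, 0, 0, 0, 0], [0, 0, 0, 0, 0, 0, 0], [0, 0, 0, 0, 0, 0, 0], [0, 0, 0, 0, 0, 0, 0], [0, 0, 0, 0, 0, 0, 0]]

```text
clock: 14.75
tcp_pos: [0.477, 0.3137, 0.1289]
tcp_rot: [2.222, 2.22, 0.002]
contact_force: [1.1, 3.1, 5.5]
width: 0.164
grasp_force: 59.1
```

```bash
python3 -c "
from h import *
print(finish_job())"
```

```text
the job is handed in; nothing more can be done
None
```

I handed the job in at about 15 s, with the carriage wound against its red stop and the gripper holding the mirror; the sight line measured about 1 mm from the blue post's axis, but the hand-in returned no verdict.

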